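# Shut up the breakfast things against the wasps

### The job

The wasps are coming: with a light fingertip press the white vent button on the red jar's lid fully down, next the one on the yellow jar's lid, and after that push the butter dish's door fully shut. Leave the green jar's button up, as that jar must stay vented. Work gently, pick nothing up, leave the jars standing in their places and do not disturb the other things on the table.

Things in the scene. Friction and masses are not known exactly. Their poses are not given: they have to be found in the camera images.
- red_jar: The red jar: a loose glass jar, 62 mm in diameter, 0.36 kg or so, full of red preserve, with a closed red screw lid 64 mm in diameter whose top is 86 mm above the table, and a white vent button in the middle of the lid. Origin at the centre of the jar's underside, z up its axis. It slides or tips if pushed from the side.
- yellow_jar: The yellow jar: a loose glass jar, 62 mm in diameter, 0.36 kg or so, full of yellow preserve, with a closed yellow screw lid 64 mm in diameter whose top is 86 mm above the table, and a white vent button in the middle of the lid. Origin at the centre of the jar's underside, z up its axis. It slides or tips if pushed from the side.
- green_jar: The green jar: a loose glass jar, 62 mm in diameter, 0.36 kg or so, full of green preserve, with a closed green screw lid 64 mm in diameter whose top is 86 mm above the table, and a white vent button in the middle of the lid. Origin at the centre of the jar's underside, z up its axis. It slides or tips if pushed from the side.
- red_vent_top (a point): Centre of the top of the white vent button on the red jar's lid; it moves with the button. The button is a plain cylinder 22 mm in diameter, 93 mm above the table when fully up and 88 mm (2 mm proud of the lid) when fully down.
- yellow_vent_top (a point): Centre of the top of the white vent button on the yellow jar's lid; it moves with the button. The button is a plain cylinder 22 mm in diameter, 93 mm above the table when fully up and 88 mm (2 mm proud of the lid) when fully down.
- green_vent_top (a point): Centre of the top of the white vent button on the green jar's lid; it moves with the button. The button is a plain cylinder 22 mm in diameter, 93 mm above the table when fully up and 88 mm (2 mm proud of the lid) when fully down.
- red_vent (a joint): Travel of the red jar's vent button in m: 0 fully up (vent open), 0.005 fully down (vent shut). It moves straight down against a steady 2 N or so of friction, with no spring, then meets a hard stop; it stays where it is left.
- yellow_vent (a joint): Travel of the yellow jar's vent button in m: 0 fully up (vent open), 0.005 fully down (vent shut). It moves straight down against a steady 2 N or so of friction, with no spring, then meets a hard stop; it stays where it is left.
- green_vent (a joint): Travel of the green jar's vent button in m: 0 fully up (vent open), 0.005 fully down (vent shut). It moves straight down against a steady 2 N or so of friction, with no spring, then meets a hard stop; it stays where it is left.
- butter_dish: Bamboo butter dish, a box 140 mm deep (its x), 170 mm wide (its y) and 84 mm high, fixed to the table, with an open front closed by a swing door. Origin at the centre of its underside; its own -x is the front (faces roughly towards the robot), z up.
- butter_door (a joint): Angle of the butter dish's door in rad: 0 fully shut against the front, growing as the free edge swings out to the front (the dish's -x), at most 1.4. Light friction (under 0.5 N at the middle of the door), no spring; it stays where it is left and meets a hard stop at 0.
- door_hinge (a point): On the door's vertical hinge axis at 42 mm above the table; the hinge is at the dish's +y side, 71 mm in front of the dish's origin and 83 mm to its +y. The point's axes turn with the door: its -y runs along the door from hinge to free edge, its -x is the outward normal of the door. At angle 0 they are parallel to the dish's axes; opening turns the door clockwise seen from above.
- door_face (a point): Point on the outer face of the door, 95 mm from the hinge along the door, 11 mm outward of the hinge axis, 52 mm above the table: a good place to push. Axes turn with the door (-x outward). The door is a bamboo panel 166 mm long from hinge to free edge, 10 mm thick, from 3 to 81 mm above the table; a steel knob 12 mm in diameter sticks out 14 mm from its face 148 mm from the hinge, 52 mm above the table.
- mug: Blue enamel mug, 76 mm in diameter, 78 mm high, with a handle at its +y. Loose bystander; origin at the centre of its underside.
- teaspoon: Stainless teaspoon 140 mm long, lying flat along its x. Loose bystander.
- egg_cup: White egg cup, 48 mm in diameter, 46 mm high. Loose bystander; origin at the centre of its underside.
- salt: Steel salt shaker, 42 mm in diameter, 74 mm high. Loose bystander; origin at the centre of its underside.
- sugar_bowl: White bowl, 100 mm in diameter, 50 mm high. Loose bystander; origin at the centre of its underside.
- plate: White plate, 170 mm in diameter, 18 mm high. Loose bystander; origin at the centre of its underside.
There are look-alikes about, which are no part of the job. What is shaped like the green_jar but purple is not meant.

How it is judged:
On the way, in this order (a step that is already met when the one before it is completed fails the run):
1. the red jar's vent button is pressed down (value of joint red_vent above 0.0038 m), for 0.1 s.
2. then the yellow jar's vent button is pressed down (value of joint yellow_vent above 0.0038 m), for 0.1 s.
3. then the butter dish's door is pushed shut (value of joint butter_door below 0.08 rad), for 0.1 s.
At the end, for the whole second after the job is handed in: Red and yellow vent buttons are down by more than 3.8 of 5 mm, the green one by less than 2 mm; the butter door is within 0.08 rad of shut; the three jars stand upright, at rest, within 30 mm of where they began (value of joint each of red_vent, yellow_vent above 0.0038 m and value of joint green_vent below 0.002 m and value of joint butter_door below 0.08 rad and distance of each of red_jar, yellow_jar, green_jar from where it was at the start of the episode below 0.03 m and angle between each of red_jar, yellow_jar, green_jar's own z axis and vertical below 0.15 rad and linear speed of each of red_jar, yellow_jar, green_jar below 0.02 m/s); the robot touches nothing.
It fails at once if out of order: the yellow button goes down before the red one, or the butter door is shut before the yellow button is down ((value of joint yellow_vent above 0.003 m and value of joint red_vent below 0.003 m) or (value of joint butter_door below 0.1 rad and value of joint yellow_vent below 0.003 m)).
It fails at once if the green jar's button is pressed (value of joint green_vent above 0.002 m).
It fails at once if a jar or the butter dish is pressed harder than 25 N (contact force between any of the fingers, the arm and red_jar above 25 N or contact force between any of the fingers, the arm and yellow_jar above 25 N or contact force between any of the fingers, the arm and green_jar above 25 N or contact force between any of the fingers, the arm and butter_dish above 25 N).
It fails at once if a jar is lifted, tipped or shifted by more than 30 mm (height (world z) of any of red_jar, yellow_jar, green_jar above 0.01 m or angle between any of red_jar, yellow_jar, green_jar's own z axis and vertical above 0.25 rad or distance of any of red_jar, yellow_jar, green_jar from where it was at the start of the episode above 0.03 m).
It fails at once if another thing on the table is moved by more than 30 mm or lifted (distance of any of mug, teaspoon, egg_cup, salt, sugar_bowl, plate from where it was at the start of the episode above 0.03 m or height (world z) of any of mug, teaspoon, egg_cup, salt, sugar_bowl, plate above 0.02 m).
It also fails if it takes over 56 s, if anything falls off the work surface, if the arm or the gripper's body presses on something with over 40 N, if the wrist force passes 120 N, or if a joint passes its speed limit or range.

### The arm

A 7-joint arm with a two-finger parallel gripper is mounted at the origin on the work surface. World frame = base frame: x ahead of the robot, y to its left, z up, the work surface at z = 0. Lengths are in m, angles in rad, forces in N, time in s.
With the tool pointing down it reaches from about 0.425 to 0.925 m from the base axis. Payload 6.8 kg.
Tool frame: the origin (TCP) lies at the very end of the fingers, on their centre line; the grasp point (between the pads) lies r.grip_depth behind it (r.grip_depth is the distance from the TCP to the grasp point, in m); z points along the fingers, x is the direction in which the jaws open and shut, and the axes are right-handed (so a half turn about z gives the same grasp; the last joint's range is limited). The gripper opens to 85 mm and grips with 20 to 120 N. Pads are 22 mm wide; open, the fingers measure 114 mm over their backs; the gripper's body (76 mm by 85 mm) begins 54 mm behind the grasp point. The pads swing forward as they close: fully open they stand 13 mm farther back than shut.
Start: joints at [1.062, 0.477, 0.022, 1.555, -0.011, 1.109, -0.083], TCP at [0.263, -0.622, 0.231] pointing down, gripper open.
Joint ranges: [-2.96, 2.96], [-0.34, 2.1], [-1.41, 1.46], [0.24, 2.44], [-1.37, 4.51], [0.17, 1.92], [-2.96, 2.96]. Speed limits (rad/s): [2.39, 2.39, 3.14, 3.14, 3.14, 3.14, 3.14].

### API

Orientations are given as a rotation vector (axis times angle).
In Python, from bench import readout, grab_frame, workorder, r gives the robot as it stands.
- The arm moves only by the shell command python3 -m handwheel 'ROWS' [FORCE]. ROWS is text: rows parted by semicolons, each of 7 numbers parted by spaces: the shift along the tool's x, y, z in mm, then the turn, a rotation vector about the tool's x, y, z in degrees, then the finger opening in mm, from 0 to 85.4. A call has 1 to 12 rows; each row is the pose to reach, as a shift and turn from the pose commanded when the call began, along the tool's axes at that moment; what a row does not reach only later rows make up. A row lasts 1/8 s, in which the tool goes at most 62.5 mm and 10.7 degrees, less where a joint would pass 70% of its speed; a pose out of reach is approached as far as the arm can. A call with a gripper value outside its range is refused whole. The fingers move at their own pace and stop on an object; FORCE is the grip in N (left out, the last holds). Time passes only in rows, so rows that repeat a pose let the fingers close. It gives the time, the measured TCP pose, the force and the opening at its end, in the units of the state.
- readout.get_obs(): the state, without advancing time (a new reading comes with each control period).
- grab_frame(name): name is "scene" or "top" or "wrist"; returns a dict with "pixels" (400x640x3 uint8, red, green, blue), "fx", "fy", "cx", "cy" (pixels), "rvec" (rotation vector, rad) and "tvec" (3), from world to camera coordinates, as OpenCV has them. Camera axes: x right, y down, z forward; pixel columns grow to the right and rows downward; lengths in m; the calibration is good to about 2 mm. A picture is of the moment at which its call begins. There is no depth.
- workorder.hand_in(): hands the job in, once; it reports no verdict.
The state is a dict: "clock": time; "joints": joint angles; "qvel": joint speeds; "tau": joint torques, N m; "tcp_pos": TCP position; "orientation": TCP orientation; "contact_force": force on the tool from outside, world axes, zero at the start; "moment": the same for the moment, N m; "grip_width": finger opening in m.
Only numpy, scipy, OpenCV 4.12 (cv2) and the standard library are available. Lean on these libraries where they do the work, as an engineer would, in place of code of your own. Each camera call takes 0.05 s, during which the arm holds its last target.

## Working session

There is one attempt and no reset: what is moved stays moved. The work goes in short steps, Python scripts to look and compute and a shell command to move; the robot and the scene stay as the last step left them, time stands still between calls to the robot, and variables do not carry over. Pictures are saved under pics/ and viewed, and the job is handed in when it is done.

```bash
mkdir -p pics; ls; python3 - <<'E'
from bench import readout, grab_frame, r
import cv2
for k,v in readout.get_obs().items(): print(k,v)
print(r.grip_depth)
for n in("scene","top","wrist"):
    f=grab_frame(n); cv2.imwrite(f"pics/{n}0.png",f["pixels"][:,:,::-1]); print(n,f["fx"],f["fy"],f["cx"],f["cy"],f["rvec"],f["tvec"])
E
```

```text
pics
clock 0.0
joints [ 1.06188366  0.4777888   0.02235729  1.55644359 -0.01149159  1.10923431
 -0.0830907 ]
qvel [-0.00107871 -0.00128464  0.00028722 -0.00090217  0.00082009 -0.00097926
  0.00155225]
tau [-4.90156999e-04 -5.96455801e+01  1.60725642e+00 -2.81198180e+01
  1.23822250e-02  9.29090835e-03  5.05998980e-05]
tcp_pos [ 0.26311767 -0.62099144  0.23033692]
orientation [-2.61851326e+00  1.73427458e+00  2.40278403e-03]
contact_force [-0.48569852  0.4330638  -0.76649643]
moment [ 0.04493929  0.07860364 -0.01550401]
grip_width 0.08544144349177588
0.0187
scene 439.8423504284219 439.8423504284219 318.3329584179006 201.05071760343762 [ 1.8781708   1.40727087 -0.65631191] [-0.17120458 -0.29563459  1.72336865]
top 362.9201380980714 362.9201380980714 322.82254225773136 193.74427127696356 [ 2.11284748 -2.1532064   0.1602608 ] [-0.00363297  0.58736299  1.26993252]
wrist 323.4399327478393 323.4399327478393 315.47623077746744 190.17342556205017 [-2.38929655  1.58206429  0.25663097] [-0.67524138 -0.04178691  0.38015418]
```

View pics/scene0.png

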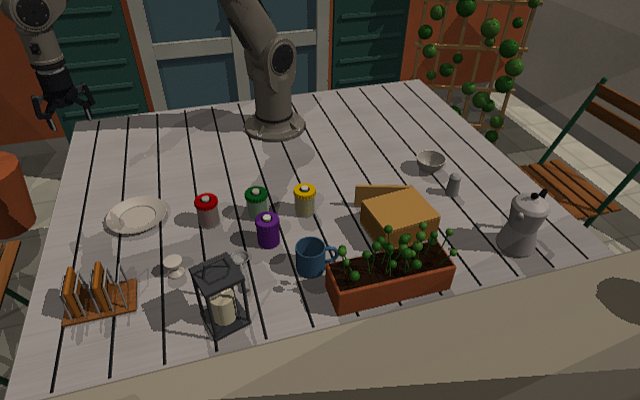

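View pics/top0.png

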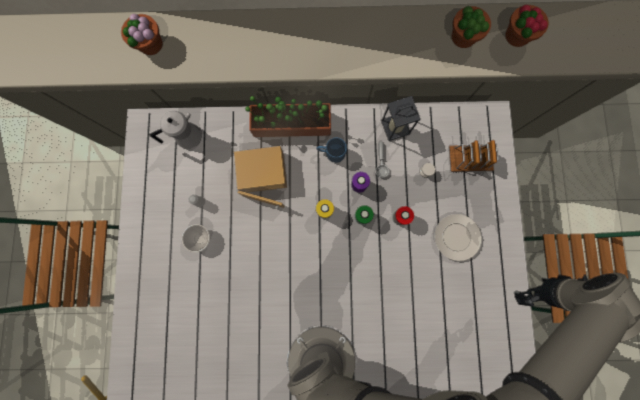

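View pics/wrist0.png

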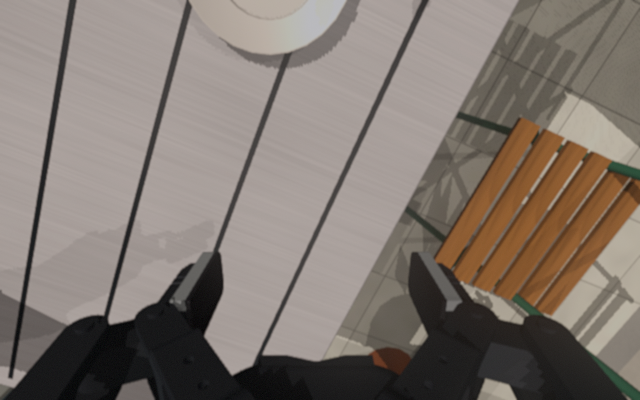

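The top view shows the red, green and yellow buttons near (404,215), (365,214) and (325,208). The door runs from about (241,193) to (285,209), with its hinge on the left. Next I'll measure these accurately.

```bash
cat > h.py <<'E'
import numpy as np, cv2
from bench import readout, grab_frame
def cam(f):
    K=np.array([[f["fx"],0,f["cx"]],[0,f["fy"],f["cy"]],[0,0,1]]);R=cv2.Rodrigues(np.array(f["rvec"]))[0];return K,R,np.array(f["tvec"])
def ray(f,uv,z):
    K,R,t=cam(f);d=R.T@np.linalg.inv(K)@np.array([uv[0],uv[1],1.]);c=-R.T@t
    return c+d*(z-c[2])/d[2]
def proj(f,p):
    K,R,t=cam(f);q=K@(R@np.array(p)+t);return q[:2]/q[2]
def buttons(f,boxes):
    hsv=cv2.cvtColor(f["pixels"],cv2.COLOR_RGB2HSV);o={}
    for n,(u,v,rr) in boxes.items():
        s=hsv[v-rr:v+rr+1,u-rr:u+rr+1].astype(float)
        w=((s[...,1]<90)&(s[...,2]>150)).astype(np.uint8)
        k,l,st,c=cv2.connectedComponentsWithStats(w)
        i=l[rr,rr] if l[rr,rr] else 1+np.argmin([np.hypot(*(c[j]-rr)) for j in range(1,k)])
        o[n]=(c[i]+[u-rr,v-rr],st[i,4])
    return o
E
python3 - <<'E'
from h import *
f=grab_frame("top");g=grab_frame("scene")
b=buttons(f,dict(red=(404,215,6),green=(365,214,6),yellow=(325,208,6),purple=(361,181,6)))
c=buttons(g,dict(red=(206,197,5),green=(256,189,5),yellow=(305,185,5),purple=(267,216,5)))
for n in b:print(n,b[n],ray(f,b[n][0],.093).round(4),c[n],ray(g,c[n][0],.093).round(4))
p=f["pixels"]
cv2.imwrite("pics/tz.png",cv2.resize(p[130:240,180:340],(800,550),interpolation=cv2.INTER_CUBIC)[:,:,::-1])
cv2.imwrite("pics/sz.png",cv2.resize(g["pixels"][150:270,320:480],(800,600),interpolation=cv2.INTER_CUBIC)[:,:,::-1])
E
```

```text
Traceback (most recent call last):
  File "h.py", line 16, in buttons
    i=l[rr,rr] if l[rr,rr] else 1+np.argmin([np.hypot(*(c[j]-rr)) for j in range(1,k)])
                                  ~~~~~~~~~^^^^^^^^^^^^^^^^^^^^^^^^^^^^^^^^^^^^^^^^^^^^
ValueError: attempt to get argmin of an empty sequence
```

```bash
python3 - <<'E'
from h import *
f=grab_frame("top");g=grab_frame("scene")
for im,bx in((f,[(404,215),(365,214),(325,208)]),(g,[(206,197),(256,189),(305,185)])):
  for u,v in bx:
    s=cv2.cvtColor(im["pixels"],cv2.COLOR_RGB2HSV)[v,u-5:u+6];print(s[:,1],s[:,2])
p=f["pixels"]
cv2.imwrite("pics/tz.png",cv2.resize(p[130:240,180:340],(800,550),interpolation=cv2.INTER_CUBIC)[:,:,::-1])
cv2.imwrite("pics/sz.png",cv2.resize(g["pixels"][150:270,320:480],(800,600),interpolation=cv2.INTER_CUBIC)[:,:,::-1])
cv2.imwrite("pics/sz2.png",cv2.resize(g["pixels"][160:260,180:340],(800,500),interpolation=cv2.INTER_CUBIC)[:,:,::-1])
E
```

```text
[225 219 129  30  29  29  27  28  29  36 160] [137 119  83 119 152 160 159 157 151 105  97]
[122  28  28  27  27  27  26  26  42 163 177] [ 65  82 139 158 160 159 155 118  67  69  82]
[174  67  26  26  26  26  27  27  62 190 205] [142 106 158 184 185 185 180 143  99 154 183]
[176  58  32  28  29  29  30  31  57 255 255] [129 140 145 139 139 139 146 147  45  91 120]
[201  94  38  36  38  38  38  43 101 230 199] [ 66  84 127 161 146 149 156 118  71  61  68]
[255 214 118  77  89  89  90 197 255 255 255] [175 166 171 155 166 167 161 173 176 175 175]
```

View pics/tz.png

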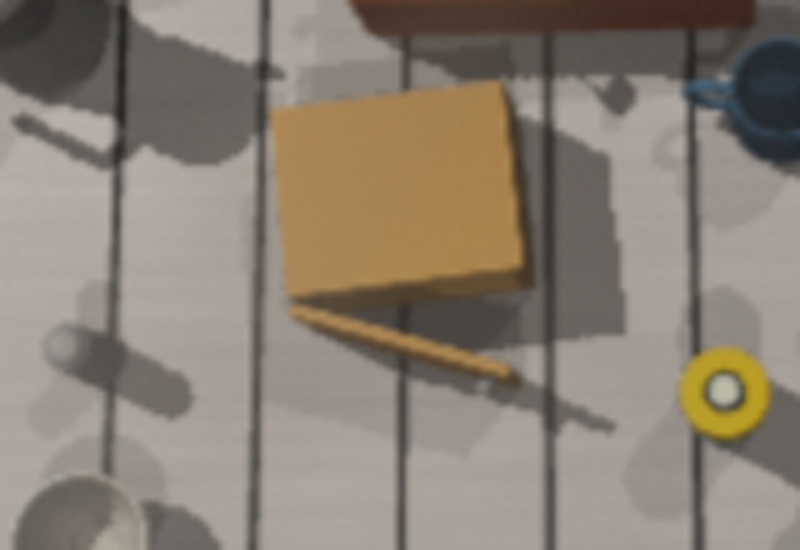

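View pics/sz.png

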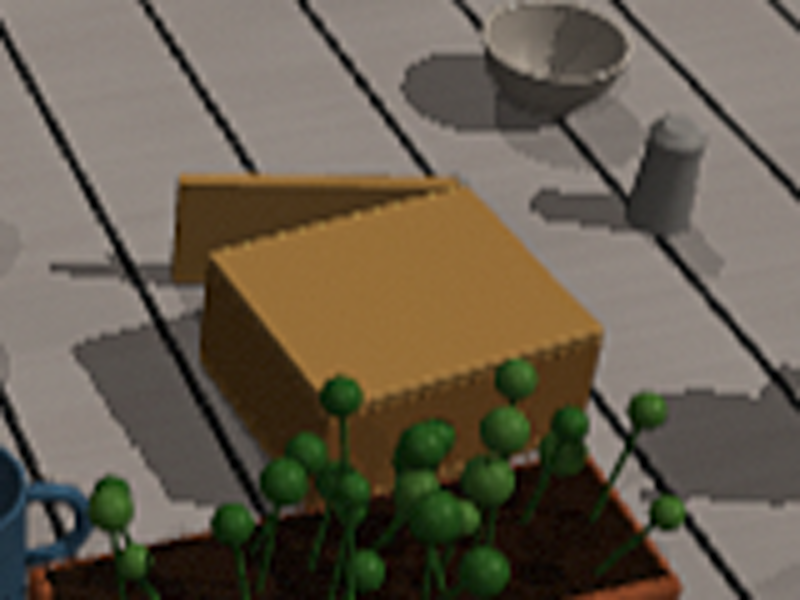

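View pics/sz2.png

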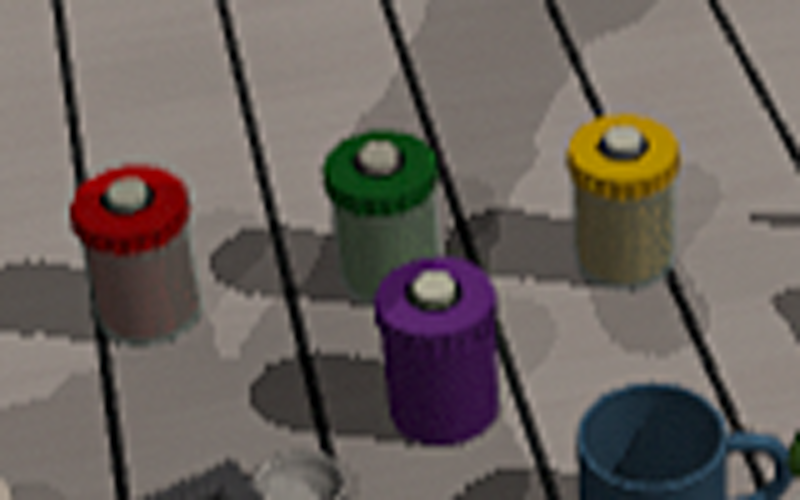

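The zoomed views show that the buttons are clean pale discs. The door's top edge runs from about (238,192) to (283,205) in the top view, and the dish's top face is clear.

```bash
sed -i 's/<90)&(s\[...,2\]>150/<80)\&(s[...,2]>105/' h.py; python3 - <<'E'
from h import *
f=grab_frame("top");g=grab_frame("scene")
b=buttons(f,dict(red=(404,215,6),green=(365,214,6),yellow=(325,208,6),purple=(361,181,6)))
hs=cv2.cvtColor(f["pixels"],cv2.COLOR_RGB2HSV)
hue=dict(red=None,green=(45,80),yellow=(20,35),purple=(125,155))
for n in b:
    u,v=b[n][0].round().astype(int);s=hs[v-14:v+15,u-14:u+15]
    h=s[...,0].astype(int);m=(s[...,1]>150)&(((h<8)|(h>172)) if n=="red" else (h>hue[n][0])&(h<hue[n][1]))
    k,l,st,c=cv2.connectedComponentsWithStats(m.astype(np.uint8));i=1+np.argmax(st[1:,4])
    pts=np.argwhere(l==i)[:,::-1].astype(np.int32);(cx,cy),rad=cv2.minEnclosingCircle(pts)
    print(n,b[n],ray(f,b[n][0],.093).round(4),"lid",ray(f,(cx+u-14,cy+v-14),.086).round(4),round(rad,1))
# scene by hand (zoom sz2: /5 + (180,160))
for n,(x,y) in dict(red=(128,192),green=(380,155),yellow=(624,138)).items(): print("scene",n,ray(g,(180+x/5-.4,160+y/5-.4),.093).round(4))
z=lambda x,y,h:ray(f,(180+x/5-.4,130+y/5-.4),h).round(4)
print("hinge",z(292,308,.081),"free",z(515,375,.081))
C=[z(*q,.084) for q in((272,110),(503,82),(525,268),(290,298))];print(C)
d=C[3]-C[2];print("dish yaw",np.degrees(np.arctan2(-d[0],d[1])), np.mean(C,0),np.linalg.norm(d))
e=z(292,308,.081)-z(515,375,.081);print("door",np.degrees(np.arctan2(-e[0],e[1])),np.linalg.norm(e))
print("salt",z(68,342,.074),"mug",z(785,90,.078))
zz=lambda x,y,h:ray(g,(320+x/5-.4,150+y/5-.4),h).round(4)
print("scene door free",zz(180,178,.081),"dish c",zz(212,252,.084),zz(458,184,.084),zz(600,332,.084))
o=readout.get_obs();R=cv2.Rodrigues(o["orientation"])[0];print(R.round(3),o["clock"])
E
```

```text
red (array([405. , 214.5]), np.int32(30)) [ 0.5014 -0.2981  0.093 ] lid [ 0.4993 -0.2971  0.086 ] 9.1
green (array([364.36666667, 213.63333333]), np.int32(30)) [ 0.5071 -0.1579  0.093 ] lid [ 0.5049 -0.1568  0.086 ] 8.2
yellow (array([324.31428571, 207.68571429]), np.int32(35)) [ 0.5305 -0.0195  0.093 ] lid [ 0.5296 -0.0194  0.086 ] 9.0
purple (array([360.93548387, 179.58064516]), np.int32(31)) [ 0.6276 -0.1502  0.093 ] lid [ 0.62  -0.15   0.086] 9.1
scene red [ 0.5031 -0.3002  0.093 ]
scene green [ 0.5084 -0.1595  0.093 ]
scene yellow [ 0.5312 -0.0218  0.093 ]
hinge [0.5968 0.2857 0.081 ] free [0.5458 0.1273 0.081 ]
[array([0.7414, 0.3023, 0.084 ]), array([0.7587, 0.1356, 0.084 ]), array([0.6218, 0.1198, 0.084 ]), array([0.6035, 0.2866, 0.084 ])]
dish yaw 6.261007105980696 [0.68135  0.211075 0.084   ] 0.1678008641217321
door -17.84698540829279 0.16640781231660973
salt [0.5767 0.447  0.074 ] mug [ 0.7502 -0.0679  0.078 ]
scene door free [0.5481 0.1296 0.081 ] dish c [0.6213 0.1215 0.084 ] [0.6019 0.2829 0.084 ] [0.7431 0.2988 0.084 ]
[[ 0.39  -0.921 -0.   ]
 [-0.921 -0.39   0.   ]
 [-0.    -0.    -1.   ]] 0.45
```

```bash
cat >> h.py <<'E'
def to(p):
    o=readout.get_obs();R=cv2.Rodrigues(o["orientation"])[0];d=R.T@(np.array(p)-o["tcp_pos"])
    print("shift mm",(1000*d).round(1),"F",o["contact_force"].round(2),"t",o["clock"],"tcp",o["tcp_pos"].round(4),"w",round(o["grip_width"],4))
    return o
E
python3 -c "
from h import *
to((.502,-.299,.13))"
```

```text
shift mm [-203.8 -345.5  101.3] F [-0.05 -0.23 -0.12] t 0.45 tcp [ 0.2634 -0.6215  0.2312] w 0.0854
```

```bash
python3 -m handwheel '-25 -43 0 0 0 0 0; -51 -86 0 0 0 0 0; -76 -130 5 0 0 0 0; -102 -173 10 0 0 0 0; -127 -216 15 0 0 0 0; -153 -259 30 0 0 0 0; -178 -302 45 0 0 0 0; -204 -345 60 0 0 0 0; -204 -345 80 0 0 0 0; -204 -345 95 0 0 0 0; -204 -345 101 0 0 0 0; -204 -345 101 0 0 0 0' 20; python3 - <<'E'
from h import *
to((.502,-.299,.1))
for n in("wrist","top","scene"):
    f=grab_frame(n);cv2.imwrite(f"pics/{n}1.png",f["pixels"][:,:,::-1])
    if n=="wrist":print(proj(f,(.502,-.299,.093)),proj(f,readout.get_obs()["tcp_pos"]))
E
```

```text
clock: 1.95
tcp_pos: [0.5009, -0.2999, 0.1302]
orientation: [2.618, -1.737, -0.001]
contact_force: [0.3, -0.2, -0.3]
grip_width: -0.0
shift mm [-0.4 -1.4 30.2] F [ 0.34 -0.17 -0.3 ] t 1.95 tcp [ 0.5009 -0.2999  0.1302] w -0.0
[312.82202822 219.74980016] [313.45993139 252.30972564]
```

View pics/wrist1.png

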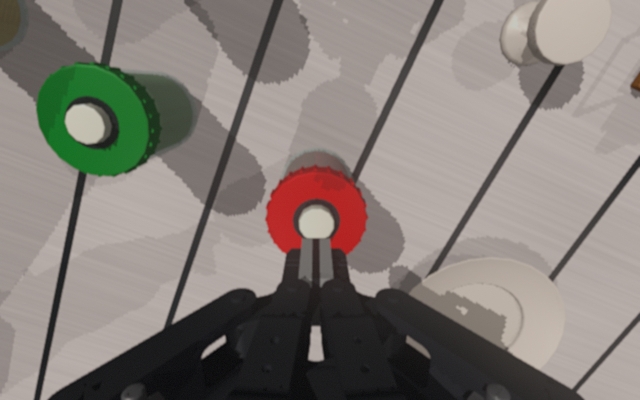

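View pics/scene1.png

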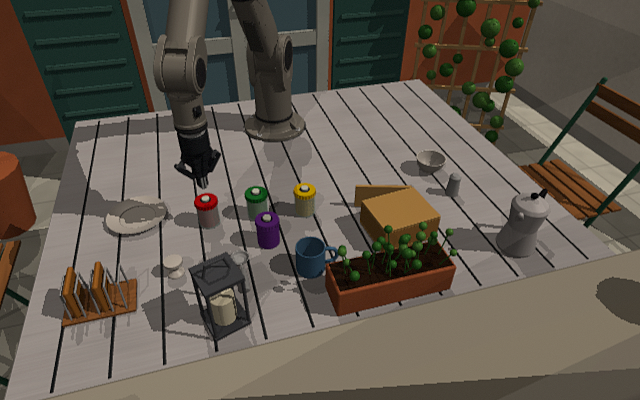

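The wrist view shows the button at (316,222), directly ahead of the closed fingertips, 1–2 mm from prediction. I'll come down to just above it.

```bash
python3 -m handwheel '0 -1 15 0 0 0 0; 0 -1 28 0 0 0 0; 0 -1 33 0 0 0 0; 0 -1 35 0 0 0 0; 0 -1 36 0 0 0 0; 0 -1 37 0 0 0 0; 0 -1 37 0 0 0 0' ; python3 - <<'E'
from h import *
to((.502,-.299,.088))
f=grab_frame("wrist");cv2.imwrite("pics/wrist2.png",f["pixels"][:,:,::-1])
E
```

```text
clock: 2.98
tcp_pos: [0.5025, -0.2988, 0.0935]
orientation: [-2.619, 1.735, -0.001]
contact_force: [0.3, -0.4, -0.2]
grip_width: 0.0002
shift mm [0.  0.5 5.5] F [ 0.27 -0.42 -0.23] t 2.975 tcp [ 0.5025 -0.2988  0.0935] w 0.0002
```

View pics/wrist2.png

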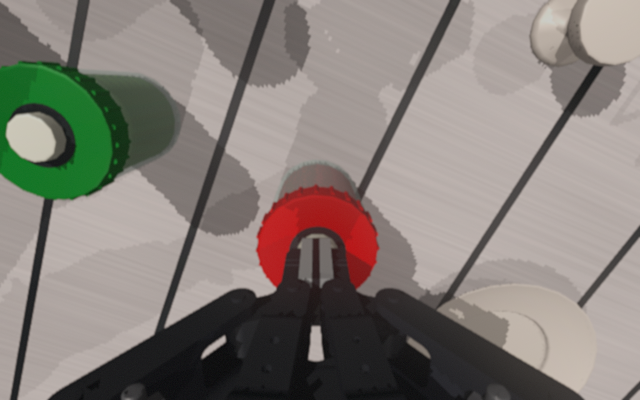

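The fingertips are centred on the red button at (318,240). I'll press down in small steps.

```bash
python3 -m handwheel '0 0 0.7 0 0 0 0; 0 0 1.4 0 0 0 0; 0 0 2 0 0 0 0; 0 0 2.5 0 0 0 0; 0 0 2.5 0 0 0 0'
```

```text
clock: 3.65
tcp_pos: [0.5025, -0.2988, 0.0908]
orientation: [-2.619, 1.735, -0.0]
contact_force: [0.3, -0.3, 1.8]
grip_width: -0.0003
```

```bash
python3 -m handwheel '0 0 0.6 0 0 0 0; 0 0 1.2 0 0 0 0; 0 0 1.7 0 0 0 0; 0 0 2 0 0 0 0; 0 0 2 0 0 0 0'
```

```text
clock: 4.28
tcp_pos: [0.5025, -0.2987, 0.0888]
orientation: [-2.619, 1.735, -0.0]
contact_force: [0.7, -0.9, 1.3]
grip_width: -0.0001
```

```bash
python3 -m handwheel '0 0 0.4 0 0 0 0; 0 0 0.8 0 0 0 0; 0 0 0.8 0 0 0 0'
```

```text
clock: 4.65
tcp_pos: [0.5025, -0.2988, 0.0881]
orientation: [-2.619, 1.735, -0.0]
contact_force: [1.4, 0.3, 2.5]
grip_width: -0.0003
```

```bash
python3 -m handwheel '0 0 0.4 0 0 0 0; 0 0 0.7 0 0 0 0; 0 0 0.7 0 0 0 0'
```

```text
clock: 5.03
tcp_pos: [0.5026, -0.2987, 0.0881]
orientation: [-2.619, 1.735, -0.001]
contact_force: [0.1, 1.4, 9.2]
grip_width: -0.0
```

The button is at its hard stop (z 0.088, 9 N). I'll lift and move over to yellow, high above green.

```bash
python3 -m handwheel '0 0 -20 0 0 0 0; 0 0 -65 0 0 0 0; -35 -19 -75 0 0 0 0; -75 -41 -75 0 0 0 0; -115 -63 -75 0 0 0 0; -155 -85 -75 0 0 0 0; -200 -110 -70 0 0 0 0; -245 -134 -55 0 0 0 0; -245 -134 -42 0 0 0 0; -245 -134 -42 0 0 0 0; -245 -134 -42 0 0 0 0'; python3 - <<'E'
from h import *
to((.531,-.0205,.094))
for n in("wrist","top"):
    f=grab_frame(n);cv2.imwrite(f"pics/{n}3.png",f["pixels"][:,:,::-1])
    if n=="wrist":print(proj(f,(.531,-.0205,.093)))
    else: print({n:(c,ray(f,c[0],.09).round(4)) for n,c in buttons(f,dict(red=(404,215,6),green=(365,214,6))).items()})
E
```

```text
clock: 6.4
tcp_pos: [0.53, -0.0225, 0.1294]
orientation: [2.617, -1.737, 0.0]
contact_force: [0.5, 1.0, 0.2]
grip_width: -0.0
shift mm [-1.4 -1.7 35.4] F [0.51 1.02 0.19] t 6.4 tcp [ 0.53   -0.0225  0.1294] w -0.0
[311.11102471 219.88515004]
{'red': ((array([404.84210526, 214.78947368]), np.int32(38)), array([ 0.5007, -0.2982,  0.09  ])), 'green': ((array([364.5       , 213.27272727]), np.int32(22)), array([ 0.5087, -0.1587,  0.09  ]))}
```

View pics/wrist3.png

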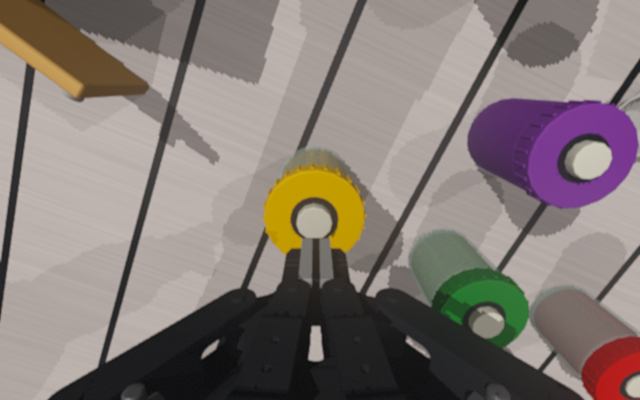

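View pics/top3.png

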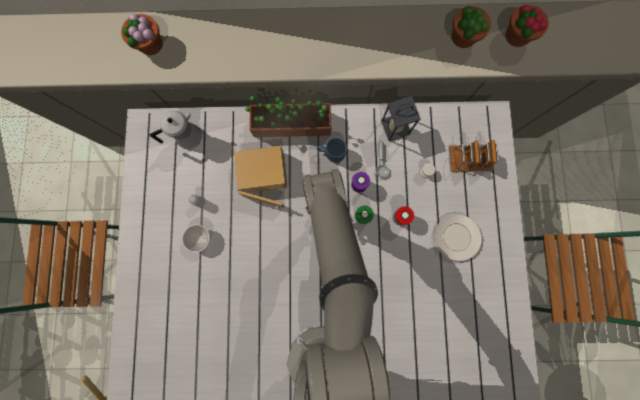

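Red didn't move. The yellow button is at (314,221) in the wrist view, so I'll descend with about 1 mm of trim and press.

```bash
python3 -m handwheel '-1 -1 15 0 0 0 0; -1 -1 27 0 0 0 0; -1 -1 32 0 0 0 0; -1 -1 34 0 0 0 0; -1 -1 35 0 0 0 0; -1 -1 36 0 0 0 0; -1 -1 36 0 0 0 0'; python3 -m handwheel '0 0 0.7 0 0 0 0; 0 0 1.4 0 0 0 0; 0 0 2 0 0 0 0; 0 0 2.6 0 0 0 0; 0 0 3.2 0 0 0 0; 0 0 3.8 0 0 0 0; 0 0 3.8 0 0 0 0'
```

```text
clock: 7.38
tcp_pos: [0.5308, -0.0195, 0.0935]
orientation: [-2.619, 1.735, -0.0]
contact_force: [0.4, -0.4, -0.7]
grip_width: 0.0
clock: 8.25
tcp_pos: [0.5308, -0.0195, 0.0895]
orientation: [-2.619, 1.735, -0.0]
contact_force: [0.4, 0.3, 1.3]
grip_width: -0.0001
```

```bash
python3 -m handwheel '0 0 0.5 0 0 0 0; 0 0 1 0 0 0 0; 0 0 1.4 0 0 0 0; 0 0 1.4 0 0 0 0'
```

```text
clock: 8.75
tcp_pos: [0.5308, -0.0195, 0.0881]
orientation: [-2.619, 1.735, -0.0]
contact_force: [1.5, 0.3, 1.5]
grip_width: 0.0
```

```bash
python3 -m handwheel '0 0 0.4 0 0 0 0; 0 0 0.7 0 0 0 0; 0 0 0.7 0 0 0 0'
```

```text
clock: 9.12
tcp_pos: [0.5309, -0.0195, 0.0881]
orientation: [-2.619, 1.735, -0.001]
contact_force: [-1.1, 0.3, 8.6]
grip_width: -0.0002
```

Yellow is at its stop too (z 0.088, 8.6 N). Now I'll lift clear and move to a point about 40 mm in front of the door face, turning 17° so the finger is square to the dish.

```bash
python3 -m handwheel '0 0 -20 0 0 0 0; 0 0 -65 0 0 0 0; -35 -13 -75 0 0 5 0; -75 -28 -75 0 0 10 0; -115 -43 -75 0 0 17 0; -155 -58 -75 0 0 17 0; -190 -71 -75 0 0 17 0; -216 -81 -75 0 0 17 0; -216 -81 -75 0 0 17 0; -216 -81 -75 0 0 17 0'; python3 - <<'E'
from h import *
to((.521,.211,.055))
f=grab_frame("wrist");cv2.imwrite("pics/wrist4.png",f["pixels"][:,:,::-1])
f=grab_frame("scene");cv2.imwrite("pics/scene4.png",f["pixels"][:,:,::-1])
E
```

```text
clock: 10.38
tcp_pos: [0.5207, 0.2097, 0.1619]
orientation: [2.332, -2.103, 0.0]
contact_force: [0.1, -0.0, 0.3]
grip_width: -0.0003
shift mm [ -1.4  -0.6 106.9] F [ 0.12 -0.04  0.32] t 10.375 tcp [0.5207 0.2097 0.1619] w -0.0003
```

View pics/wrist4.png

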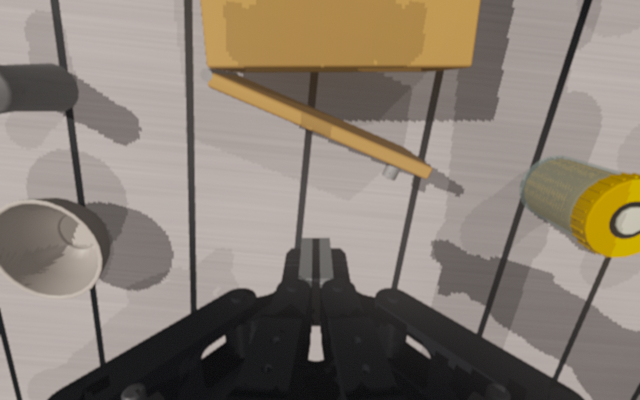

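View pics/scene4.png

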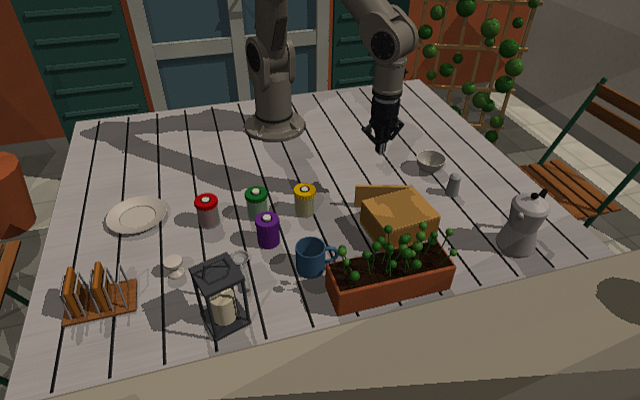

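The wrist view is square to the dish. The door spans (210,80) to (430,175) with its knob at (391,172), and the finger at (316,245) is in front of the middle of the panel. I'll descend.

```bash
python3 -m handwheel '0 0 25 0 0 0 0; 0 0 55 0 0 0 0; 0 0 85 0 0 0 0; 0 0 103 0 0 0 0; 0 0 106 0 0 0 0; 0 0 106 0 0 0 0'; python3 -m handwheel '0 -6 0 0 0 0 0; 0 -12 0 0 0 0 0; 0 -18 0 0 0 0 0; 0 -22 0 0 0 0 0; 0 -26 0 0 0 0 0; 0 -30 0 0 0 0 0; 0 -30 0 0 0 0 0'; python3 - <<'E'
from h import *
to((.587,.19,.055))
f=grab_frame("wrist");cv2.imwrite("pics/wrist5.png",f["pixels"][:,:,::-1])
E
```

```text
clock: 11.22
tcp_pos: [0.5216, 0.2109, 0.057]
orientation: [-2.333, 2.103, -0.001]
contact_force: [-0.4, -1.6, -0.5]
grip_width: -0.0001
clock: 12.1
tcp_pos: [0.5511, 0.2141, 0.0564]
orientation: [-2.334, 2.103, -0.0]
contact_force: [0.4, -0.5, -0.9]
grip_width: 0.0001
shift mm [ 27.7 -33.2   1.4] F [ 0.37 -0.53 -0.94] t 12.1 tcp [0.5511 0.2141 0.0564] w 0.0001
```

View pics/wrist5.png

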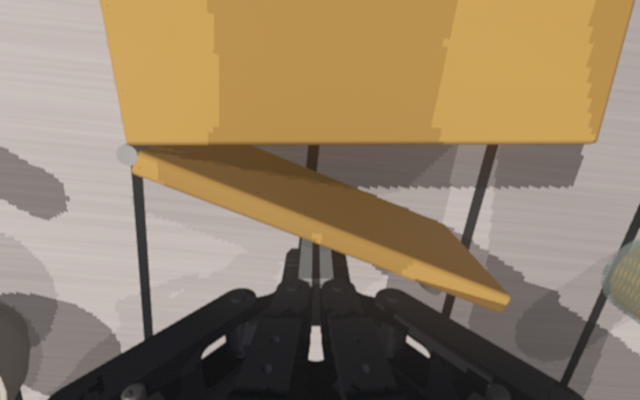

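The finger is just reaching the door at about (316,235), well left of the knob. I'll push slowly.

```bash
python3 -m handwheel '2 -3 0 0 0 0 0; 4 -6 0 0 0 0 0; 5 -9 0 0 0 0 0; 6 -12 0 0 0 0 0; 7 -15 0 0 0 0 0; 8 -18 0 0 0 0 0; 8 -21 0 0 0 0 0; 8 -24 0 0 0 0 0; 8 -24 0 0 0 0 0'; python3 - <<'E'
from h import *
to((.587,.19,.055))
f=grab_frame("wrist");cv2.imwrite("pics/wrist6.png",f["pixels"][:,:,::-1])
E
```

```text
clock: 13.28
tcp_pos: [0.576, 0.2088, 0.0565]
orientation: [-2.334, 2.103, -0.0]
contact_force: [-0.0, 0.6, -0.6]
grip_width: -0.0002
shift mm [19.9 -9.   1.5] F [-0.01  0.64 -0.64] t 13.275 tcp [0.576  0.2088 0.0565] w -0.0002
```

View pics/wrist6.png

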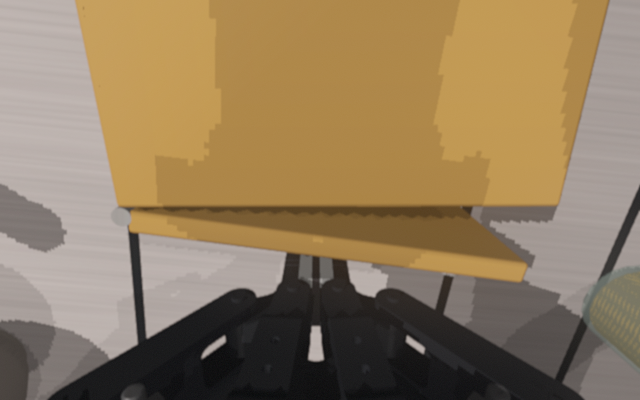

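The door is now at about 6–7°. I'll finish in small steps while watching the force.

```bash
python3 -m handwheel '0 -2 0 0 0 0 0; 0 -4 0 0 0 0 0; 0 -6 0 0 0 0 0; 0 -7 0 0 0 0 0; 0 -7 0 0 0 0 0'
```

```text
clock: 13.95
tcp_pos: [0.5827, 0.2094, 0.0564]
orientation: [-2.334, 2.103, -0.0]
contact_force: [0.7, 0.5, -0.1]
grip_width: -0.0001
```

```bash
python3 -m handwheel '0 -0.7 0 0 0 0 0; 0 -1.4 0 0 0 0 0; 0 -1.4 0 0 0 0 0'
```

```text
clock: 14.32
tcp_pos: [0.584, 0.2095, 0.0564]
orientation: [-2.334, 2.103, -0.0]
contact_force: [0.6, 0.1, 0.3]
grip_width: 0.0003
```

```bash
python3 -m handwheel '0 -0.7 0 0 0 0 0; 0 -1.4 0 0 0 0 0; 0 -1.4 0 0 0 0 0'
```

```text
clock: 14.7
tcp_pos: [0.5854, 0.2097, 0.0564]
orientation: [-2.334, 2.103, -0.0]
contact_force: [0.0, -0.3, 0.2]
grip_width: -0.0
```

```bash
python3 - <<'E'
from h import *
f=grab_frame("wrist");cv2.imwrite("pics/wrist7.png",f["pixels"][:,:,::-1])
E
```

```text
(no output)
```

View pics/wrist7.png

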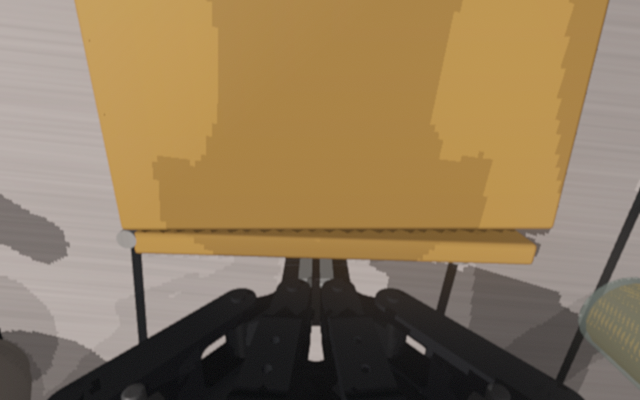

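The door is almost closed, at about 1.5°, with a thin wedge left at (530,235). I'll continue to the stop.

```bash
python3 -m handwheel '0 -0.7 0 0 0 0 0; 0 -1.4 0 0 0 0 0; 0 -1.4 0 0 0 0 0'
```

```text
clock: 15.12
tcp_pos: [0.5868, 0.2098, 0.0564]
orientation: [-2.334, 2.103, -0.0]
contact_force: [0.5, -0.6, 0.9]
grip_width: -0.0001
```

```bash
python3 -m handwheel '0 -0.5 0 0 0 0 0; 0 -1 0 0 0 0 0; 0 -1 0 0 0 0 0'
```

```text
clock: 15.5
tcp_pos: [0.5877, 0.2099, 0.0564]
orientation: [-2.334, 2.103, -0.0]
contact_force: [-0.3, -0.3, -0.4]
grip_width: -0.0001
```

```bash
python3 -m handwheel '0 -0.5 0 0 0 0 0; 0 -0.9 0 0 0 0 0; 0 -0.9 0 0 0 0 0'
```

```text
clock: 15.88
tcp_pos: [0.5883, 0.2099, 0.0564]
orientation: [2.334, -2.102, -0.0]
contact_force: [-1.2, -0.7, 1.4]
grip_width: -0.0
```

```bash
python3 - <<'E'
from h import *
f=grab_frame("wrist");cv2.imwrite("pics/wrist8.png",f["pixels"][:,:,::-1])
E
```

```text
(no output)
```

View pics/wrist8.png

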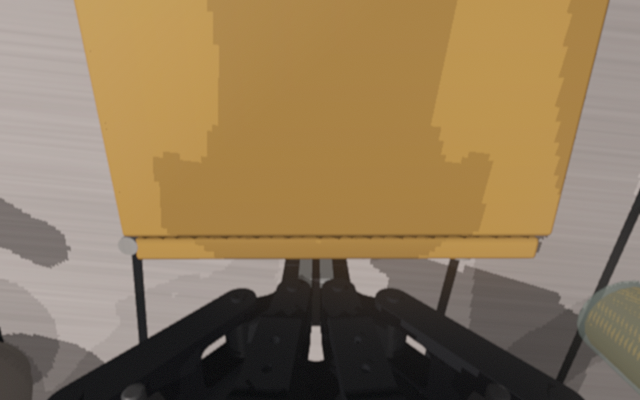

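The door's edge is now parallel to the dish's front and flush with it, and the resistance has started to rise. I'll back off and lift clear.

```bash
python3 -m handwheel '0 5 0 0 0 0 0; 0 20 0 0 0 0 0; 0 40 0 0 0 0 0; 0 60 0 0 0 0 0; 0 70 -30 0 0 0 0; 0 80 -70 0 0 0 0; 0 90 -110 0 0 0 0; 0 90 -130 0 0 0 0; 0 90 -130 0 0 0 0; 0 90 -130 0 0 0 0'; python3 - <<'E'
from h import *
to((.5,.2,.2))
f=grab_frame("top");g=grab_frame("scene");w=grab_frame("wrist")
b=buttons(f,dict(red=(404,215,6),green=(365,214,6),yellow=(325,208,6)))
for n,h in(("red",.088),("green",.093),("yellow",.088)):print(n,b[n],ray(f,b[n][0],h).round(4))
a=cv2.resize(f["pixels"][120:240,180:480],(750,300),interpolation=cv2.INTER_CUBIC);c=cv2.resize(g["pixels"][150:270,180:480],(750,300),interpolation=cv2.INTER_CUBIC)
cv2.imwrite("pics/fin.png",np.vstack([a,c])[:,:,::-1]);cv2.imwrite("pics/wrist9.png",w["pixels"][:,:,::-1])
E
```

```text
clock: 17.18
tcp_pos: [0.4982, 0.2002, 0.1855]
orientation: [2.333, -2.102, -0.001]
contact_force: [-0.6, -0.4, -0.6]
grip_width: 0.0001
shift mm [  0.4  -1.8 -14.5] F [-0.58 -0.42 -0.62] t 17.175 tcp [0.4982 0.2002 0.1855] w 0.0001
red (array([404.84210526, 214.78947368]), np.int32(38)) [ 0.5009 -0.2986  0.088 ]
green (array([364.34285714, 213.6       ]), np.int32(35)) [ 0.5072 -0.1578  0.093 ]
yellow (array([324.61764706, 207.61764706]), np.int32(34)) [ 0.5314 -0.0205  0.088 ]
```

View pics/fin.png

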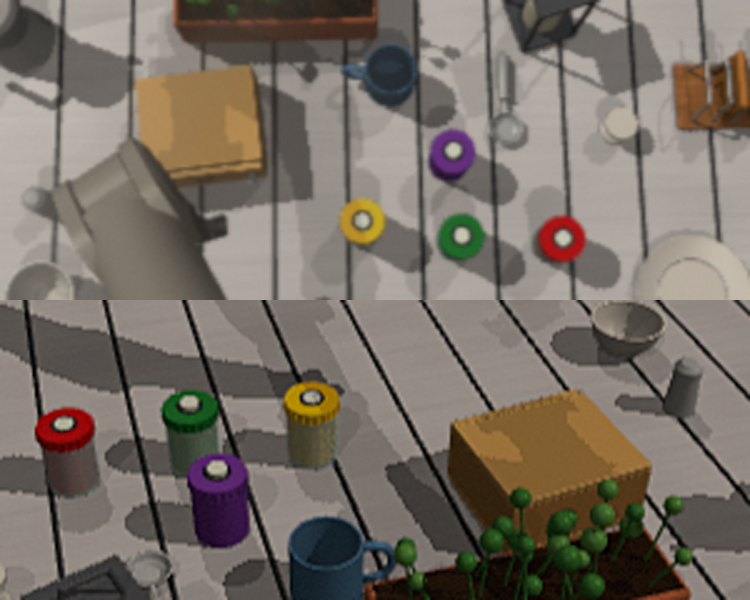

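View pics/wrist9.png

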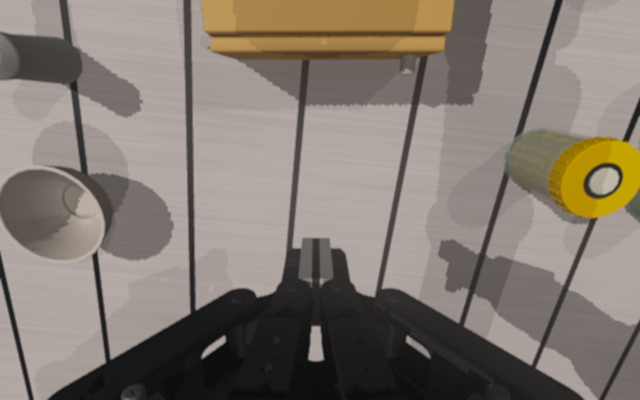

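In the scene view the red (64,425) and yellow (312,398) buttons are low and the green one (189,404) is still up. The door is flush with the dish's front in the wrist view at (328,45), and the jars and other things are where they started. I'm handing in.

```bash
python3 -c "
from bench import workorder
print(workorder.hand_in())"
```

```text
the job is handed in; nothing more can be done
None
```

The job is done and handed in at about 17 s of the 56 s allowed. With the closed fingertips I pressed the red button to its stop, then the yellow one, then pushed the butter dish's door shut and lifted clear. The hand-in gave no verdict.

- **Buttons:** the red one stopped at z 0.088 m with about 9 N, and so did the yellow one. Both look low in the last picture, and the green button still stands up.
- **Door:** in the last wrist picture it is flush with the dish's front. The closing push read only about 1 N, close to sensor noise, so I rely mainly on the pictures that it is fully shut.
- **Jars and other things:** all three jars measured within about 1 mm of where they began. By eye, nothing else near the work has moved. The arm was clear of everything at the end.
- **Measurements that disagreed:** the top and scene cameras placed the buttons up to about 2.5 mm apart. I corrected for this with the wrist camera before each press.

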